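Put the spice jars in their rack and nest the cups

ROBOT

A 6-joint arm with a two-finger parallel gripper is mounted at the origin on a cart in front of the work surface, level with it; the furniture and walls round the work are solid. World frame = base frame: x ahead of the robot, y to its left, z up, the work surface at z = 0. Lengths are in m, angles in rad, forces in N, time in s.
With the tool pointing down it reaches from about 0.35 to 0.85 m from the base axis. Payload 8.1 kg.
Tool frame: the origin (TCP) lies on the mounting face of the last link; the fingertips stand 186 mm ahead of it and the grasp point (between the pads) lies 167 mm ahead of it; z points along the fingers, y is the line along which they close (so a half turn about z gives the same grasp; the last joint's range is limited). The gripper opens to 93 mm and grips with 3 to 60 N. Pads are 15 mm wide; open, the fingers measure 128 mm over their backs; the gripper's body (75 mm by 188 mm) begins 65 mm behind the grasp point.
Start: joints at [-1.22, 0.13, 1.488, -0, 1.523, -0.085], TCP at [0.253, -0.544, 0.405] pointing down, gripper open.
Joint ranges: [-2.96, 2.96], [-0.89, 2.26], [0.02, 2.5], [-1.34, 4.48], [0, 2.73], [-2.66, 2.66]. Speed limits (rad/s): [2.39, 2.39, 2.79, 3.14, 3.14, 3.14].

INTERFACE

Orientations are given as a rotation vector (axis times angle).
In Python, from plant import * gives the robot as it stands. The module is installed in compiled form; this text tells all that it offers.
- The arm moves only by the tool arm_command, never from a script. Its argument "increments" is a list of rows, each a list of 6 numbers: the shift along the tool's x, y, z in units of 0.2 m (1.0 is 0.2 m), then the turn, a rotation vector about the tool's x, y, z in units of pi rad (1.0 is pi rad). A call has exactly 5 rows; each row is the pose to reach, as a shift and turn from the pose commanded when the call began, along the tool's axes at that moment, turning the shorter way round; what a row does not reach only later rows make up. A row lasts 1/8 s, in which the tool goes at most 62.5 mm and 10.7 degrees, less where a joint would pass 70% of its speed; a pose out of reach is approached as far as the arm can. A call with a number of a shift or a turn outside -1 to 1 is refused whole. A call with a gripper value outside its range is refused whole. "fingers" is the closure, from -1 (fully open) to 1 (shut), set as the call begins (left out, the last holds). The fingers move at their own pace and stop on an object; "force" is the grip in N (left out, the last holds). Time passes only in rows, so rows that repeat a pose let the fingers close, or fill a call up. It gives the time, the measured TCP pose, the force, the opening and the grip force at its end, in the units of the state.
- read_state(): the state, without advancing time (a new reading comes with each control period).
- read_camera(name): name is "side" or "top" or "wrist"; returns a dict with "image" (384x512x3 uint8, red, green, blue), "fx", "fy", "cx", "cy" (pixels), "T" (4x4, takes a point from camera to world coordinates). Camera axes: x right, y down, z forward; pixel columns grow to the right and rows downward; lengths in m; the calibration is good to about 2 mm. A picture is of the moment at which its call begins. There is no depth.
- close_job(): hands the job in; it is judged then, once.
The state is a dict: "t": time; "q": joint angles; "dq": joint speeds; "joint_torque": joint torques, N m; "tool_pos": TCP position; "orientation": TCP orientation; "force": force on the tool from outside, world axes, zero at the start; "wrist_torque": the same for the moment, N m; "opening": finger opening in m; "gripper_force": force on a finger pad.
Only numpy, scipy, OpenCV 4.12 (cv2) and the standard library are available. Lean on these libraries where they do the work, as an engineer would, in place of code of your own. Each camera call takes 0.05 s, during which the arm holds its last target. There are 200 camera calls.

TASK

Tidy the worktop by kind. Stand each spice jar in the wooden rack, the red-capped jar in the bay at the red end and the dark-capped jar in the bay at the black end; nest the green cup in the blue cup, and the yellow cup in the green one, each seated fully down. Keep everything upright and let go of it all; leave the blue cup where it stands, and do not disturb the bowl, the tissue pack or the salt shaker.

Things in the scene. Friction and masses are not known exactly. Their poses are not given: they have to be found in the camera images.
- red_jar: Round glass spice jar with a RED cap and a label, standing upright, loose, about 0.11 kg. 106 mm tall; body 42 mm diameter up to 85 mm, cap 45 mm diameter from 85 to 106 mm. Origin: centre of the underside; z up. Belongs in the red bay of the rack.
- dark_jar: Round glass spice jar with a DARK brown-black cap and a green label, standing upright, loose, about 0.11 kg. 105 mm tall; body 42 mm diameter up to 85 mm, cap 44 mm diameter from 85 to 105 mm. Origin: centre of the underside; z up. Belongs in the black bay of the rack.
- green_cup: GREEN plastic stacking cup, open top, upright, loose, 0.06 kg. 64 mm tall; tapered body (40 mm diameter at foot, 51 mm at 34 mm height), flaring shoulder, then a collar of 61-62 mm diameter from 44 to 64 mm: grip across the collar. Mouth 57 mm inside. Origin: centre of underside, z up. Seated in the blue cup, its shoulder rests on that cup's rim, its origin 24 mm above the blue cup's, its collar fully clear.
- yellow_cup: YELLOW plastic stacking cup of exactly the same shape, size and mass as the green one, upright, loose. Origin: centre of the underside; z up. Belongs in the green cup: seated, its origin is 24 mm above the green cup's origin (48 mm above the blue cup's).
- blue_cup: BLUE plastic stacking cup of the same shape and size, heavier (0.15 kg), standing upright on the worktop, loose; it is the foot of the stack and stays where it stands. Origin: centre of the underside; z up.
- rack: Low open wooden spice rack, fixed, at any yaw. 68 mm (its x) by 148 mm (its y), walls 34 mm high (36 mm at the painted ends), floor 5 mm thick. Two square bays 60 x 60 mm inside, a 20 mm wide wooden block between them: the red bay (end wall painted red) is centred at y = +40 mm in the rack's frame, the black bay (end painted black) at y = -40 mm. Origin: centre of the underside; z up.
- beige_bowl: Bystander: small beige sauce bowl, 76 mm diameter, 30 mm tall, loose. Origin: centre of the underside. Leave alone.
- tissue_pack: Bystander: flat pink and purple wet-tissue packet, 80 x 199 x 16 mm (long along its y), at the right of the work, loose. Origin: centre of the underside. Leave alone.
- salt: Bystander: glass salt shaker, grey top, 44 mm diameter, 90 mm tall, at the back right of the work, loose. Origin: centre of the underside. Leave alone. (Behind the work on the left stands a tall fixed rice cooker, a drum of 0.17 m radius round x 0.74, y -0.01: near it, closing the fingers along a line 20 to 50 degrees right of straight ahead keeps the gripper's body clear.)
There are look-alikes about, which are no part of the job. Leave any orange look-alike of the red_jar alone.

How it is judged:
By the outcome, as a careful person would: the job done as asked, in the order asked, and still so for the second after the job is handed in, with the robot touching nothing.
It also fails if it takes over 112 s, if anything falls off the work surface, if the arm or the gripper's body presses on something with over 40 N, if the wrist force passes 120 N, or if a joint passes its speed limit or range.

## Working session

There is one attempt and no reset: what is moved stays moved. The work goes in short steps, Python scripts to look and compute and a tool call to move; the robot and the scene stay as the last step left them, time stands still between calls to the robot, and variables do not carry over. Pictures are saved under pics/ and viewed, at most 14 in all, crops included, and the job is handed in when it is done.

Besides the shell and the picture viewer there is one more tool, called as name(argument=value, ...) on one line, values as JSON. arm_command: Moves the arm, as the interface text tells. Shifts and turns lie within -1 to 1; 1 stands for 0.2 m of shift or pi rad of turn. Its arguments: {"type":"object","properties":{"increments":{"type":"array","items":{"type":"array","items":{"type":"number","minimum":-1,"maximum":1}}},"fingers":{"type":"number"},"force":{"type":"number"}},"required":["increments"]}

```bash
mkdir -p pics; cat > h.py <<'E'
from plant import *
import numpy as np, cv2
from scipy.spatial.transform import Rotation as R
def snap(n,f):
    c=read_camera(n); cv2.imwrite('pics/'+f,c['image'][:,:,::-1]); np.savez('pics/'+f+'.npz',**{k:np.array(v) for k,v in c.items()}); return c
def px(f,u,v,z):
    c=np.load('pics/'+f+'.npz'); T=c['T']; d=T[:3,:3]@np.array([(u-c['cx'])/c['fx'],(v-c['cy'])/c['fy'],1]); o=T[:3,3]
    return o+d*(z-o[2])/d[2]
def crop(f,x0,y0,x1,y1,s,out):
    i=cv2.imread('pics/'+f)[y0:y1,x0:x1]; cv2.imwrite('pics/'+out,cv2.resize(i,None,fx=s,fy=s,interpolation=cv2.INTER_CUBIC))
E
python3 - <<'E'
from h import *
for n in('top','side'):
    c=snap(n,n+'0.png'); print(n,c['fx'],c['T'].round(3).tolist())
s=read_state(); print(s); print(R.from_rotvec(s['orientation']).as_matrix().round(3))
E
```

```text
top 350.90020435702087 [[0.028, -0.997, 0.068, 0.435], [-0.999, -0.027, 0.024, -0.274], [-0.022, -0.069, -0.997, 0.983], [0.0, 0.0, 0.0, 1.0]]
side 352.783370851298 [[0.999, 0.028, -0.03, 0.509], [0.04, -0.555, 0.831, -1.006], [0.006, -0.831, -0.556, 0.526], [0.0, 0.0, 0.0, 1.0]]
{'t': 0.1, 'q': array([-1.22040197e+00,  1.31105651e-01,  1.48913169e+00, -1.02090303e-05,
        1.52298004e+00, -8.53918777e-02]), 'dq': array([-0.00055978, -0.00243647, -0.00270351,  0.00077652, -0.00122023,
       -0.00129219]), 'joint_torque': array([ 1.90760809e-03, -5.61344504e+01, -4.93091905e+01,  7.70963123e-02,
        2.92116939e-02, -8.71335601e-05]), 'tool_pos': array([ 0.25323147, -0.54373346,  0.40380138]), 'orientation': array([-3.06573862e+00, -6.78780538e-01,  3.52866561e-04]), 'force': array([-1.436302  , -0.25668802,  0.91465689]), 'wrist_torque': array([-0.01564927, -0.02433089,  0.03961861]), 'gripper_force': 0.0, 'opening': 0.09310050030903427}
[[ 0.907  0.422 -0.001]
 [ 0.422 -0.907  0.002]
 [ 0.    -0.002 -1.   ]]
```

View pics/top0.png

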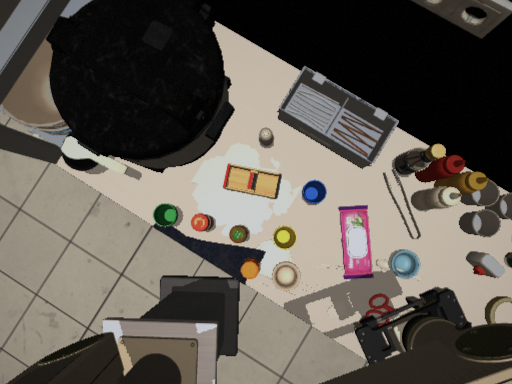

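View pics/side0.png

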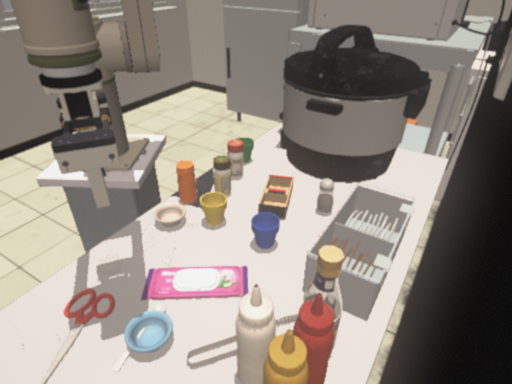

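Top view: green cup (166,215), red-capped jar (201,222), dark jar (239,234), yellow cup (285,237), blue cup (314,192), rack (252,181), salt (266,136), bowl (286,275). Candidates for red_jar are (201,222), which has a red cap and glass body, and (250,269), which is all orange. The first fits the description; I'll confirm it in a crop.

```bash
python3 - <<'E'
from h import *
crop('top0.png',145,120,345,295,4,'topc.png')
crop('side0.png',160,120,300,260,4,'sidec.png')
E
```

```text
(no output)
```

View pics/topc.png

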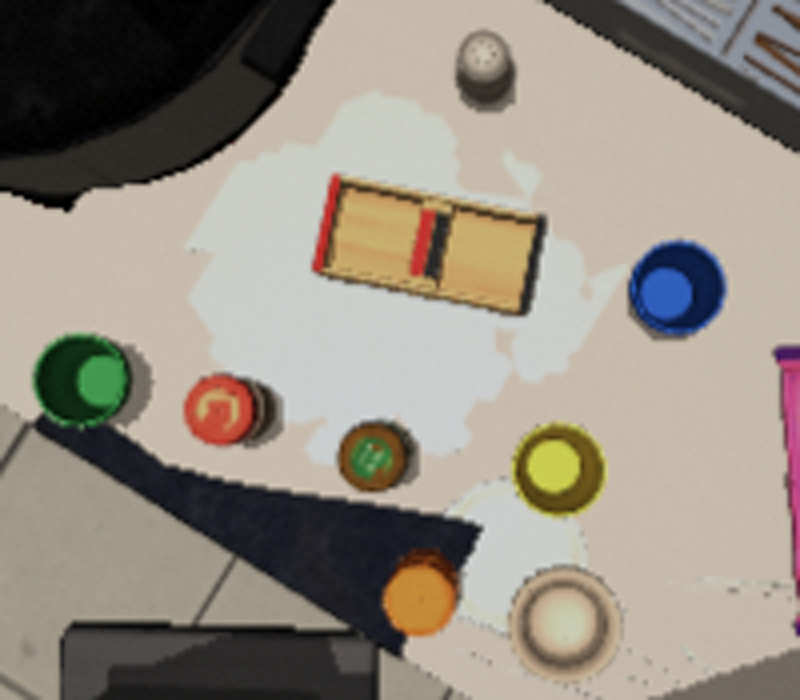

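View pics/sidec.png

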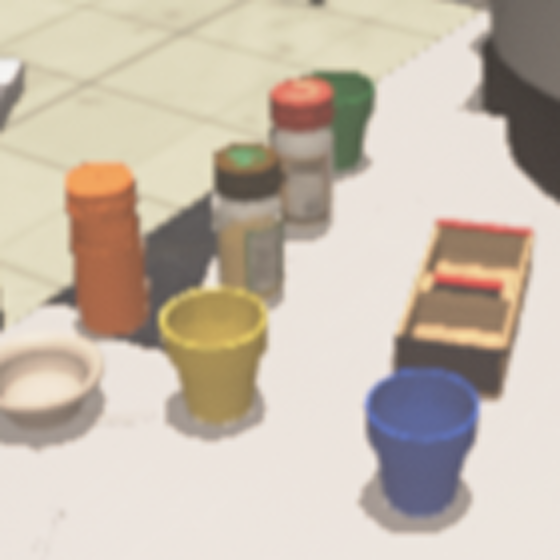

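The crops confirm it: the red-capped glass jar is at crop (219,409), and the all-orange one at (420,600) is the look-alike. Rack rim corners are (335,176), (545,215), (528,314), (317,271), with the red end on the left.

```bash
python3 - <<'E'
from h import *
P=dict(green=(82,380,.064),red=(219,409,.106),dark=(373,456,.105),yellow=(559,470,.064),blue=(677,289,.064),orange=(420,600,.11),bowl=(565,625,.03),salt=(485,52,.09),
r1=(335,176,.036),r2=(545,215,.036),r3=(528,314,.036),r4=(317,271,.036))
W={k:px('top0.png',145+u/4,120+v/4,z)[:2] for k,(u,v,z) in P.items()}
for k in W: print(k,W[k].round(4), np.hypot(*W[k]).round(3))
c=sum(W['r%d'%i] for i in(1,2,3,4))/4
y=(W['r1']+W['r4']-W['r2']-W['r3']); L=np.linalg.norm(y)/2; y/=np.linalg.norm(y)
print('rack',c,L,'ydir',y,np.degrees(np.arctan2(y[1],y[0])),'red',c+.04*y,'black',c-.04*y)
E
```

```text
green [ 0.4408 -0.0223] 0.441
red [ 0.4249 -0.1207] 0.442
dark [ 0.3984 -0.2179] 0.454
yellow [ 0.3912 -0.3365] 0.516
blue [ 0.5112 -0.4109] 0.656
orange [ 0.3115 -0.2499] 0.399
bowl [ 0.2867 -0.3451] 0.449
salt [ 0.6591 -0.2811] 0.717
r1 [ 0.5846 -0.1816] 0.612
r2 [ 0.5615 -0.3251] 0.649
r3 [ 0.4939 -0.3152] 0.586
r4 [ 0.5193 -0.1716] 0.547
rack [ 0.53982212 -0.24838116] 0.14561106237154092 ydir [0.16640038 0.98605827] 80.42140521353227 red [ 0.54647813 -0.20893883] black [ 0.5331661  -0.28782349]
```

```bash
cat >> h.py <<'E'
def go(x,y,gz,yaw=-30):
    "row to put grasp point at x,y,gz, pointing down, closing line at yaw deg"
    s=read_state(); A=R.from_rotvec(s['orientation']); a=np.radians(yaw)
    Y=np.array([np.cos(a),np.sin(a),0]); Z=np.array([0,0,-1.]); M=R.from_matrix(np.c_[np.cross(Y,Z),Y,Z])
    d=A.inv().apply(np.array([x,y,gz+.167])-s['tool_pos'])/.2
    print('t',round(s['t'],2),'row',d.round(3),((A.inv()*M).as_rotvec()/np.pi).round(3),'open',s['opening'],'f',s['force'].round(1))
E
python3 -c "
from h import *
go(.425,-.121,.237)"
```

```text
t 0.1 row [ 1.671 -1.554  0.002] [-0.    -0.    -0.195] open 0.09310050030903427 f [-1.4 -0.3  0.9]
```

arm_command(increments=[[0.84, -0.78, 0, 0, 0, -0.194], [0.84, -0.78, 0, 0, 0, -0.194], [0.84, -0.78, 0, 0, 0, -0.194], [0.84, -0.78, 0, 0, 0, -0.194], [0.84, -0.78, 0, 0, 0, -0.194]], fingers=-1, force=15)

```text
t: 0.72
tool_pos: [0.3406, -0.3294, 0.4046]
orientation: [-2.719, -1.573, -0.001]
force: [-1.3, -0.6, -0.9]
opening: 0.093
gripper_force: 0.0
```

```bash
python3 -c "
from h import *
go(.425,-.121,.237)"
```

```text
t 0.72 row [ 1.114 -0.153  0.003] [-0.    -0.     0.001] open 0.0929685652001049 f [-1.3 -0.6 -0.9]
```

arm_command(increments=[[1, -0.14, 0, 0, 0, 0], [1, -0.14, 0, 0, 0, 0], [1, -0.14, 0, 0, 0, 0], [1, -0.14, 0, 0, 0, 0], [1, -0.14, 0, 0, 0, 0]])

```text
t: 1.35
tool_pos: [0.416, -0.1448, 0.4046]
orientation: [2.721, 1.57, -0.001]
force: [-0.5, 0.2, -0.0]
opening: 0.0931
gripper_force: 0.0
```

```bash
python3 -c "
from h import *
c=snap('wrist','w1.png'); print(c['T'].round(3).tolist(),c['fx'])
go(.425,-.121,.237)"
```

```text
[[0.866, -0.484, -0.128, 0.452], [-0.501, -0.837, -0.222, -0.083], [0.0, 0.256, -0.967, 0.385], [0.0, 0.0, 0.0, 1.0]] 269.52556833052284
t 1.4 row [ 0.129 -0.022  0.003] [-0.     0.    -0.001] open 0.09280310010440769 f [-0.5  1.   0.7]
```

View pics/w1.png

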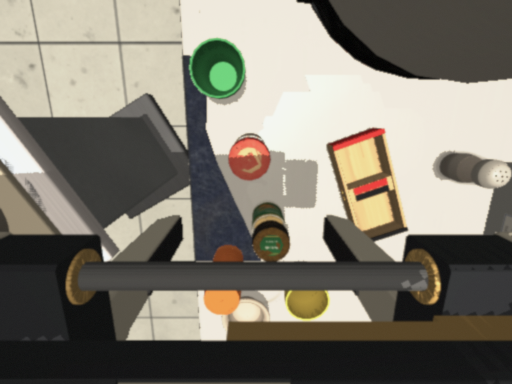

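The wrist view shows the red cap at (250,158), green rim at (217,69), dark cap at about (270,243), and rack corners at (328,147), (381,129), (407,230).

```bash
python3 -c "
from h import *
for n,u,v,z in [('green',217.5,69,.064),('red',250,157,.106),('dark',271,243,.105),('r4',328,147,.036),('r1',382,129,.036),('r2',407,230,.036),('blkmid',373,193,.036)]: print(n,px('w1.png',u,v,z).round(4))
go(.425,-.121,.065)"
```

```text
green [ 0.4442 -0.0193  0.064 ]
red [ 0.4297 -0.1163  0.106 ]
dark [ 0.401  -0.2131  0.105 ]
r4 [ 0.5174 -0.1638  0.036 ]
r1 [ 0.5865 -0.1776  0.036 ]
r2 [ 0.5623 -0.3229  0.036 ]
blkmid [ 0.5428 -0.2496  0.036 ]
t 1.4 row [ 0.13  -0.022  0.863] [-0.     0.    -0.001] open 0.09280310010440769 f [-0.5  1.   0.7]
```

arm_command(increments=[[0.142, -0.017, 0.2, 0, 0, 0], [0.142, -0.017, 0.45, 0, 0, 0], [0.142, -0.017, 0.7, 0, 0, 0], [0.142, -0.017, 0.863, 0, 0, 0], [0.142, -0.017, 0.863, 0, 0, 0]])

```text
t: 2.02
tool_pos: [0.4252, -0.1194, 0.2294]
orientation: [-2.72, -1.562, 0.007]
force: [-0.5, -0.1, 0.2]
opening: 0.0928
gripper_force: 0.0
```

arm_command(increments=[[0, 0, 0, 0, 0, 0], [0, 0, 0, 0, 0, 0], [0, 0, 0, 0, 0, 0], [0, 0, 0, 0, 0, 0], [0, 0, 0, 0, 0, 0]], fingers=1, force=15)

```text
t: 2.65
tool_pos: [0.4272, -0.1182, 0.2324]
orientation: [2.722, 1.568, 0.0]
force: [-0.2, -0.8, 0.5]
opening: 0.0475
gripper_force: 0.0
```

```bash
python3 -c "
from h import *
go(.547,-.207,.135)"
```

```text
t 2.65 row [-0.084  0.741 -0.348] [ 0.    -0.    -0.001] open 0.047472995877630576 f [-0.2 -0.8  0.5]
```

arm_command(increments=[[0, 0, 0, 0, 0, 0], [0, 0, 0, 0, 0, 0], [0, 0, 0, 0, 0, 0], [0, 0, -0.1, 0, 0, 0], [0, 0, -0.35, 0, 0, 0]])

```text
t: 3.28
tool_pos: [0.4257, -0.1177, 0.2999]
orientation: [-2.718, -1.566, 0.007]
force: [1.6, -0.1, -1.0]
opening: 0.0443
gripper_force: 15.0
```

arm_command(increments=[[-0.042, 0.37, 0, 0, 0, 0], [-0.063, 0.555, 0, 0, 0, 0], [-0.084, 0.741, 0, 0, 0, 0], [-0.084, 0.741, 0, 0, 0, 0], [-0.084, 0.741, 0, 0, 0, 0]])

```text
t: 3.9
tool_pos: [0.5464, -0.2068, 0.3012]
orientation: [-2.721, -1.567, 0.002]
force: [0.0, -0.1, -1.7]
opening: 0.0442
gripper_force: 15.0
```

```bash
python3 -c "
from h import *
c=snap('wrist','w2.png'); c=snap('side','s2.png'); crop('s2.png',180,110,340,230,4,'s2c.png')
go(.547,-.207,.071)"
```

```text
t 4.0 row [-0.     0.005  0.319] [-0.     0.    -0.001] open 0.04434365892982887 f [-0.9  0.6 -0.1]
```

View pics/w2.png

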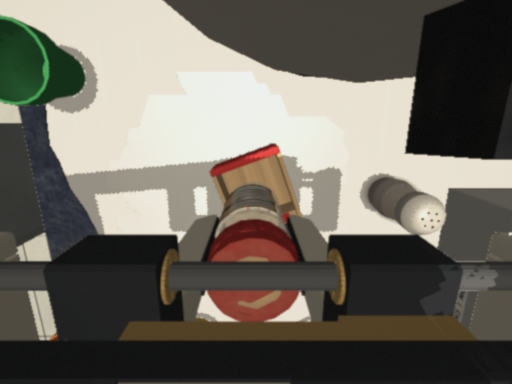

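View pics/s2c.png

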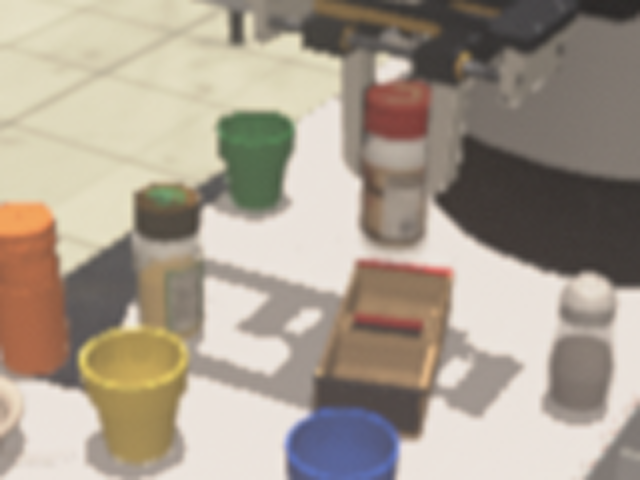

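The jar hangs upright in the gripper. I'll check the rack position from these views: side crop corners (357,264), (452,273), (318,374), (420,394); wrist red-end corners (213,172), (278,150).

```bash
python3 -c "
from h import *
for n,u,v,z in [('r4',357,264,.036),('r1',452,273,.036),('r3',318,374,.034),('r2',420,394,.034)]: print(n,px('s2.png',180+u/4,110+v/4,z).round(4))
for u,v in [(213,172),(278,150)]:print(px('w2.png',u,v,.036).round(4))
"
```

```text
r4 [ 0.5215 -0.1776  0.036 ]
r1 [ 0.5855 -0.1863  0.036 ]
r3 [ 0.4984 -0.3062  0.034 ]
r2 [ 0.5595 -0.3238  0.034 ]
[ 0.5257 -0.1689  0.036 ]
[ 0.5876 -0.1812  0.036 ]
```

arm_command(increments=[[-0.004, 0.013, 0.1, 0, 0, 0], [-0.004, 0.013, 0.2, 0, 0, 0], [-0.004, 0.013, 0.28, 0, 0, 0], [-0.004, 0.013, 0.32, 0, 0, 0], [-0.004, 0.013, 0.32, 0, 0, 0]])

```text
t: 4.62
tool_pos: [0.5485, -0.209, 0.2373]
orientation: [-2.721, -1.568, 0.001]
force: [1.5, -0.3, -0.5]
opening: 0.0447
gripper_force: 15.0
```

arm_command(increments=[[0, 0, 0.004, 0, 0, 0], [0, 0, 0.004, 0, 0, 0], [0, 0, 0.004, 0, 0, 0], [0, 0, 0.004, 0, 0, 0], [0, 0, 0.004, 0, 0, 0]])

```text
t: 5.25
tool_pos: [0.5488, -0.2091, 0.2374]
orientation: [2.722, 1.568, 0.0]
force: [1.1, 0.8, -0.5]
opening: 0.0443
gripper_force: 15.0
```

arm_command(increments=[[0, 0, 0, 0, 0, 0], [0, 0, 0, 0, 0, 0], [0, 0, 0, 0, 0, 0], [0, 0, 0, 0, 0, 0], [0, 0, 0, 0, 0, 0]], fingers=-1)

```text
t: 5.88
tool_pos: [0.5488, -0.2091, 0.2373]
orientation: [-2.722, -1.568, 0.0]
force: [-0.7, 0.8, -0.1]
opening: 0.0893
gripper_force: 0.0
```

arm_command(increments=[[0, 0, 0, 0, 0, 0], [0, 0, 0, 0, 0, 0], [0, 0, -0.1, 0, 0, 0], [0, 0, -0.35, 0, 0, 0], [0, 0, -0.65, 0, 0, 0]])

```text
t: 6.5
tool_pos: [0.5483, -0.2089, 0.369]
orientation: [-2.721, -1.567, 0.001]
force: [1.2, -0.1, -0.0]
opening: 0.0931
gripper_force: 0.0
```

```bash
python3 -c "
from h import *
go(.3997,-.2155,.21)"
```

```text
t 6.5 row [-0.401 -0.626 -0.039] [-0.     0.    -0.001] open 0.09307045276894049 f [ 1.2 -0.1 -0. ]
```

arm_command(increments=[[-0.401, -0.626, -0.03, 0, 0, 0], [-0.401, -0.626, -0.03, 0, 0, 0], [-0.401, -0.626, -0.03, 0, 0, 0], [-0.401, -0.626, 0.1, 0, 0, 0], [-0.401, -0.626, 0.3, 0, 0, 0]])

```text
t: 7.12
tool_pos: [0.4008, -0.2164, 0.3101]
orientation: [2.718, 1.564, 0.004]
force: [-0.6, 0.3, -1.5]
opening: 0.0928
gripper_force: 0.0
```

```bash
python3 -c "
from h import *
go(.3997,-.2155,.065); snap('side','s3.png'); crop('s3.png',150,100,350,250,4,'s3c.png')"
```

```text
t 7.12 row [ 0.001 -0.009  0.391] [ 0.002  0.    -0.001] open 0.09283722429517123 f [-0.6  0.3 -1.5]
```

View pics/s3c.png

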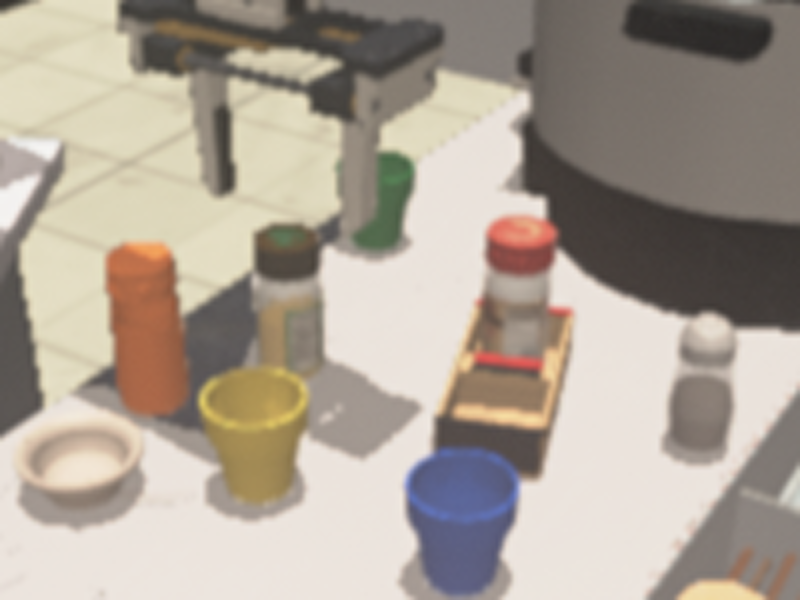

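The red jar stands in its bay. Next, the dark jar.

arm_command(increments=[[0, 0, 0.2, 0, 0, 0], [0, 0, 0.36, 0, 0, 0], [0, 0, 0.386, 0, 0, 0], [0, 0, 0.386, 0, 0, 0], [0, 0, 0.386, 0, 0, 0]])

```text
t: 7.8
tool_pos: [0.4011, -0.2162, 0.2322]
orientation: [2.72, 1.567, 0.002]
force: [0.6, 0.4, 0.5]
opening: 0.0929
gripper_force: 0.0
```

arm_command(increments=[[0, 0, 0, 0, 0, 0], [0, 0, 0, 0, 0, 0], [0, 0, 0, 0, 0, 0], [0, 0, 0, 0, 0, 0], [0, 0, 0, 0, 0, 0]], fingers=1)

```text
t: 8.43
tool_pos: [0.4002, -0.2157, 0.2301]
orientation: [-2.722, -1.568, 0.0]
force: [0.7, -0.6, -0.5]
opening: 0.0476
gripper_force: 0.0
```

arm_command(increments=[[0, 0, 0, 0, 0, 0], [0, 0, 0, 0, 0, 0], [0, 0, 0, 0, 0, 0], [0, 0, -0.1, 0, 0, 0], [0, 0, -0.35, 0, 0, 0]])

```text
t: 9.05
tool_pos: [0.399, -0.2149, 0.2981]
orientation: [-2.717, -1.565, 0.004]
force: [0.9, -0.7, 0.1]
opening: 0.0434
gripper_force: 15.0
```

```bash
python3 -c "
from h import *
go(.535,-.2875,.135)"
```

```text
t 9.05 row [ 0.027  0.77  -0.024] [-0.002 -0.    -0.001] open 0.04341257584445836 f [ 0.9 -0.7  0.1]
```

arm_command(increments=[[0.01, 0.25, 0, 0, 0, 0], [0.018, 0.5, 0, 0, 0, 0], [0.027, 0.765, 0, 0, 0, 0], [0.027, 0.765, 0, 0, 0, 0], [0.027, 0.765, 0, 0, 0, 0]])

```text
t: 9.68
tool_pos: [0.535, -0.2876, 0.2992]
orientation: [-2.721, -1.567, 0.001]
force: [-0.1, 0.2, -1.3]
opening: 0.0436
gripper_force: 15.0
```

```bash
python3 -c "
from h import *
go(.535,-.2875,.0685)"
```

```text
t 9.68 row [0.    0.001 0.319] [-0.001 -0.    -0.001] open 0.04357239473167126 f [-0.1  0.2 -1.3]
```

arm_command(increments=[[0, 0, 0.1, 0, 0, 0], [0, 0, 0.2, 0, 0, 0], [0, 0, 0.28, 0, 0, 0], [0, 0, 0.32, 0, 0, 0], [0, 0, 0.32, 0, 0, 0]])

```text
t: 10.3
tool_pos: [0.5352, -0.2877, 0.2356]
orientation: [-2.722, -1.568, 0.0]
force: [-0.1, 0.6, -0.4]
opening: 0.0437
gripper_force: 15.0
```

arm_command(increments=[[0, 0, 0.004, 0, 0, 0], [0, 0, 0.004, 0, 0, 0], [0, 0, 0.004, 0, 0, 0], [0, 0, 0.004, 0, 0, 0], [0, 0, 0.004, 0, 0, 0]])

```text
t: 10.92
tool_pos: [0.5353, -0.2878, 0.2354]
orientation: [2.722, 1.568, 0.0]
force: [-0.4, 0.1, -0.6]
opening: 0.0435
gripper_force: 15.0
```

arm_command(increments=[[0, 0, 0, 0, 0, 0], [0, 0, 0, 0, 0, 0], [0, 0, 0, 0, 0, 0], [0, 0, 0, 0, 0, 0], [0, 0, 0, 0, 0, 0]], fingers=-1)

```text
t: 11.55
tool_pos: [0.5353, -0.2878, 0.2353]
orientation: [2.722, 1.568, 0.0]
force: [-0.3, 0.1, 0.2]
opening: 0.0892
gripper_force: 0.0
```

arm_command(increments=[[0, 0, 0, 0, 0, 0], [0, 0, 0, 0, 0, 0], [0, 0, -0.1, 0, 0, 0], [0, 0, -0.35, 0, 0, 0], [0, 0, -0.65, 0, 0, 0]])

```text
t: 12.18
tool_pos: [0.5349, -0.2875, 0.367]
orientation: [-2.721, -1.568, 0.001]
force: [0.3, -0.8, 0.8]
opening: 0.0933
gripper_force: 0.0
```

```bash
python3 -c "
from h import *
go(.4425,-.021,.22)"
```

```text
t 12.18 row [ 0.921 -1.068 -0.098] [-0.    -0.    -0.001] open 0.09327622968086169 f [ 0.3 -0.8  0.8]
```

arm_command(increments=[[0.46, -0.9, -0.09, 0, 0, 0], [0.46, -0.9, -0.09, 0, 0, 0], [0.46, -0.9, -0.09, 0, 0, 0], [0.46, -0.9, -0.09, 0, 0, 0], [0.46, -0.9, -0.09, 0, 0, 0]])

```text
t: 12.8
tool_pos: [0.4258, -0.1175, 0.385]
orientation: [2.719, 1.569, 0.003]
force: [0.2, -0.9, -0.5]
opening: 0.0929
gripper_force: 0.0
```

```bash
python3 -c "
from h import *
c=snap('wrist','w4.png'); i=c['image'].astype(int)
m=((i[:,:,1]>i[:,:,0]*1.4+8)&(i[:,:,1]>i[:,:,2]*1.3+8)).astype('uint8')
n,l,s,ce=cv2.connectedComponentsWithStats(m); print([x.tolist() for x in s if x[4]>60])
go(.4425,-.021,.061)"
```

```text
[[0, 0, 512, 384, 193805], [191, 64, 57, 61, 2736]]
t 12.85 row [ 0.462 -0.175  0.783] [ 0.001 -0.    -0.   ] open 0.09265683675026527 f [0.3 0.  0.7]
```

View pics/w4.png

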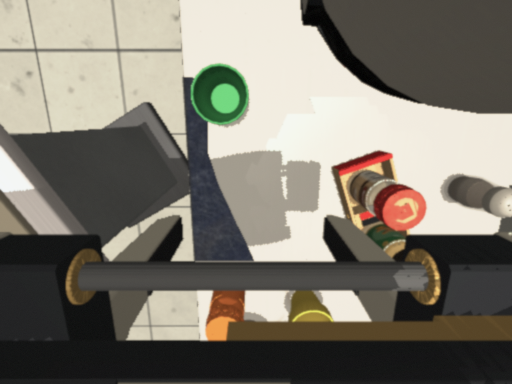

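Green rim centre is at (219.5,94.5), and both jars are in the rack.

```bash
python3 -c "
from h import *
p=px('w4.png',219.5,94,.064); print(p); q=(p[:2]+[.4408,-.0223])/2; print(q); go(*q,.061)"
```

```text
[ 0.44439489 -0.01807326  0.064     ]
[ 0.44259745 -0.02018663]
t 12.85 row [ 0.465 -0.177  0.783] [ 0.001 -0.    -0.   ] open 0.09265683675026527 f [0.3 0.  0.7]
```

arm_command(increments=[[0.465, -0.177, 0, 0, 0, 0], [0.465, -0.177, 0, 0, 0, 0], [0.465, -0.177, 0.25, 0, 0, 0], [0.465, -0.177, 0.5, 0, 0, 0], [0.465, -0.177, 0.7, 0, 0, 0]])

```text
t: 13.48
tool_pos: [0.4423, -0.0206, 0.2413]
orientation: [-2.723, -1.567, 0.002]
force: [0.5, 0.8, -0.4]
opening: 0.0931
gripper_force: 0.0
```

```bash
python3 -c "
from h import *
go(.4426,-.0202,.061)"
```

```text
t 13.47 row [0.003 0.    0.067] [-0.     0.    -0.001] open 0.09306726787885614 f [ 0.5  0.8 -0.4]
```

arm_command(increments=[[0, 0, 0.08, 0, 0, 0], [0, 0, 0.08, 0, 0, 0], [0, 0, 0.08, 0, 0, 0], [0, 0, 0.08, 0, 0, 0], [0, 0, 0.08, 0, 0, 0]], fingers=1, force=10)

```text
t: 14.1
tool_pos: [0.4428, -0.0199, 0.2291]
orientation: [2.72, 1.567, 0.004]
force: [-0.3, 0.1, 7.5]
opening: 0.0623
gripper_force: 10.0
```

arm_command(increments=[[0, 0, 0, 0, 0, 0], [0, 0, 0, 0, 0, 0], [0, 0, 0, 0, 0, 0], [0, 0, 0, 0, 0, 0], [0, 0, 0, 0, 0, 0]])

```text
t: 14.72
tool_pos: [0.4428, -0.0198, 0.2291]
orientation: [2.72, 1.567, 0.004]
force: [0.5, 0.0, 6.3]
opening: 0.0623
gripper_force: 10.0
```

arm_command(increments=[[0, 0, -0.1, 0, 0, 0], [0, 0, -0.3, 0, 0, 0], [0, 0, -0.55, 0, 0, 0], [0, 0, -0.85, 0, 0, 0], [0, 0, -0.85, 0, 0, 0]])

```text
t: 15.35
tool_pos: [0.443, -0.0198, 0.4036]
orientation: [2.716, 1.565, 0.013]
force: [0.6, 0.2, -0.0]
opening: 0.0626
gripper_force: 10.0
```

```bash
python3 -c "
from h import *
go(.5112,-.4109,.23)"
```

```text
t 15.35 row [-1.521  1.275  0.04 ] [ 0.003 -0.001 -0.001] open 0.06259210345924691 f [ 0.6  0.2 -0. ]
```

arm_command(increments=[[-1, 0.6, 0, 0, 0, 0], [-1, 0.6, 0, 0, 0, 0], [-1, 0.6, 0, 0, 0, 0], [-1, 0.6, 0, 0, 0, 0], [-1, 0.6, 0, 0, 0, 0]])

```text
t: 15.98
tool_pos: [0.4445, -0.2554, 0.3958]
orientation: [-2.724, -1.562, 0.002]
force: [-0.9, 0.8, -0.9]
opening: 0.0623
gripper_force: 10.0
```

arm_command(increments=[[-1, 0.65, 0, 0, 0, 0], [-1, 0.65, 0, 0, 0, 0], [-1, 0.65, 0, 0, 0, 0], [-1, 0.65, 0, 0, 0, 0], [-1, 0.65, 0, 0, 0, 0]])

```text
t: 16.6
tool_pos: [0.4569, -0.4931, 0.3942]
orientation: [-2.721, -1.563, 0.001]
force: [-0.4, -0.2, -0.9]
opening: 0.0626
gripper_force: 10.0
```

```bash
python3 -c "
from h import *
snap('wrist','w5.png'); p=px('s3.png',265.5,220.5,.064); print(p)
go(.5112,-.4109,.23)"
```

```text
[ 0.51348432 -0.41109413  0.064     ]
t 16.65 row [ 0.483  0.031 -0.009] [-0.001 -0.001 -0.001] open 0.06238148800130097 f [ 0.3  0.2 -0.6]
```

View pics/w5.png

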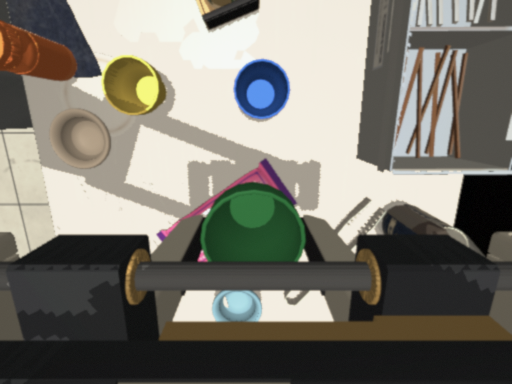

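Blue rim centre is (262,89), held green rim about (253,231), yellow rim about (131,85).

```bash
python3 -c "
from h import *
print(px('w5.png',262,88.5,.064),px('w5.png',131,85,.064),px('w5.png',253,231,.229),read_state()['tool_pos'])
go(.5125,-.4095,.15)"
```

```text
[ 0.51633157 -0.40959019  0.064     ] [ 0.39549236 -0.33492744  0.064     ] [ 0.46060834 -0.48644235  0.229     ] [ 0.45731932 -0.49140201  0.39495808]
t 16.65 row [0.492 0.034 0.391] [-0.001 -0.001 -0.001] open 0.06238148800130097 f [ 0.3  0.2 -0.6]
```

arm_command(increments=[[0.478, 0.039, 0, 0, 0, 0], [0.478, 0.039, 0, 0, 0, 0], [0.478, 0.039, 0.15, 0, 0, 0], [0.478, 0.039, 0.3, 0, 0, 0], [0.478, 0.039, 0.38, 0, 0, 0]])

```text
t: 17.27
tool_pos: [0.5122, -0.4098, 0.3195]
orientation: [-2.718, -1.569, 0.001]
force: [0.5, 0.1, -0.7]
opening: 0.0624
gripper_force: 10.0
```

```bash
python3 -c "
from h import *
snap('side','s6.png'); snap('top','t6.png'); 
a=cv2.resize(cv2.imread('pics/s6.png')[150:290,200:330],None,fx=3,fy=3); b=cv2.resize(cv2.imread('pics/t6.png')[150:290,250:380],None,fx=3,fy=3)
cv2.imwrite('pics/b6.png',np.hstack([a,b]))
go(.512,-.4125,.087)"
```

```text
t 17.38 row [-0.008  0.007  0.326] [-0.001 -0.    -0.   ] open 0.06217303142008492 f [ 0.2 -0.5 -1.6]
```

View pics/b6.png

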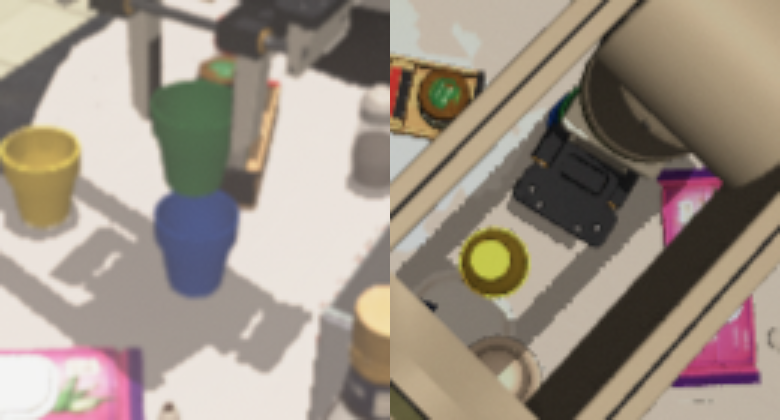

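Green collar spans columns 152–233, while the blue spans 155–238, so green sits slightly left (−x). I'll quantify that.

```bash
python3 -c "
from h import *
i=cv2.imread('pics/s6.png').astype(int)
for n,m,z0 in[('blue',(i[:,:,0]>1.4*i[:,:,2]+10)&(i[:,:,0]>1.3*i[:,:,1]),0.064),('green',(i[:,:,1]>1.3*i[:,:,2])&(i[:,:,1]>1.15*i[:,:,0]),.155)]:
    m[:,:245]=0;m[:,285:]=0;m[:170]=0;m[255:]=0
    rows=[(v,np.where(m[v])[0].min(),np.where(m[v])[0].max()) for v in range(384) if m[v].sum()>14]
    print(n,rows[::3])
"
```

```text
blue [(216, np.int64(256), np.int64(275)), (219, np.int64(256), np.int64(274)), (222, np.int64(256), np.int64(275)), (225, np.int64(253), np.int64(277)), (228, np.int64(256), np.int64(275)), (231, np.int64(258), np.int64(273))]
green [(179, np.int64(258), np.int64(274)), (182, np.int64(258), np.int64(275)), (185, np.int64(257), np.int64(275)), (188, np.int64(252), np.int64(275)), (191, np.int64(256), np.int64(275))]
```

arm_command(increments=[[0.004, 0.023, 0.05, 0, 0, 0], [0.004, 0.023, 0.1, 0, 0, 0], [0.004, 0.023, 0.15, 0, 0, 0], [0.004, 0.023, 0.2, 0, 0, 0], [0.004, 0.023, 0.24, 0, 0, 0]])

```text
t: 18.0
tool_pos: [0.5163, -0.4139, 0.2724]
orientation: [-2.722, -1.568, 0.0]
force: [-0.4, 0.3, -1.1]
opening: 0.0626
gripper_force: 10.0
```

arm_command(increments=[[0, 0, 0.02, 0, 0, 0], [0, 0, 0.04, 0, 0, 0], [0, 0, 0.06, 0, 0, 0], [0, 0, 0.07, 0, 0, 0], [0, 0, 0.07, 0, 0, 0]])

```text
t: 18.62
tool_pos: [0.5164, -0.4138, 0.2591]
orientation: [-2.722, -1.568, 0.0]
force: [-0.4, 0.0, -0.1]
opening: 0.0624
gripper_force: 10.0
```

```bash
python3 -c "
from h import *
go(.516,-.412,.086)"
```

```text
t 18.62 row [ 0.007 -0.006  0.031] [-0.    -0.    -0.001] open 0.06238274633802842 f [-0.4  0.  -0.1]
```

arm_command(increments=[[0, 0, 0.01, 0, 0, 0], [0, 0, 0.02, 0, 0, 0], [0, 0, 0.025, 0, 0, 0], [0, 0, 0.03, 0, 0, 0], [0, 0, 0.03, 0, 0, 0]])

```text
t: 19.25
tool_pos: [0.5165, -0.414, 0.2538]
orientation: [2.722, 1.568, 0.0]
force: [-1.8, 1.4, 3.8]
opening: 0.0627
gripper_force: 10.0
```

```bash
python3 -c "
from h import *
go(.516,-.412,.086)"
```

```text
t 19.25 row [ 0.007 -0.007  0.004] [ 0.     0.    -0.001] open 0.06265952348976878 f [-1.8  1.4  3.8]
```

arm_command(increments=[[0, 0, 0, 0, 0, 0], [0, 0, 0, 0, 0, 0], [0, 0, 0, 0, 0, 0], [0, 0, 0, 0, 0, 0], [0, 0, 0, 0, 0, 0]], fingers=-1)

```text
t: 19.88
tool_pos: [0.5165, -0.4139, 0.2533]
orientation: [-2.722, -1.568, 0.0]
force: [0.3, 0.1, 0.4]
opening: 0.0927
gripper_force: 0.0
```

arm_command(increments=[[0, 0, -0.05, 0, 0, 0], [0, 0, -0.2, 0, 0, 0], [0, 0, -0.4, 0, 0, 0], [0, 0, -0.65, 0, 0, 0], [0, 0, -0.65, 0, 0, 0]])

```text
t: 20.5
tool_pos: [0.5175, -0.4148, 0.3909]
orientation: [2.713, 1.563, 0.005]
force: [-0.0, -0.4, -0.0]
opening: 0.0929
gripper_force: 0.0
```

```bash
python3 -c "
from h import *
snap('side','s7.png'); crop('s7.png',160,130,330,260,4,'s7c.png')
go(.393,-.336,.22)"
```

```text
t 20.55 row [ 0.028 -0.733 -0.002] [ 0.002  0.    -0.001] open 0.0931916520677333 f [-0.  -0.4 -0.4]
```

View pics/s7c.png

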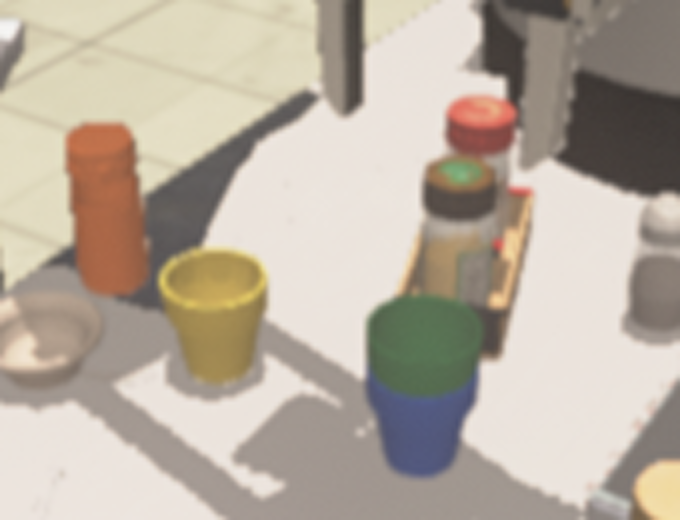

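Green is seated level in blue, and both jars are upright in their bays. Green rim is at crop (424,330), yellow rim at (213,280).

```bash
python3 -c "
from h import *
print(px('s7.png',160+424/4,130+330/4,.088),px('s7.png',160+213/4,130+280/4,.064))
go(.394,-.336,.061)"
```

```text
[ 0.5139752  -0.41486063  0.088     ] [ 0.39207395 -0.34007285  0.064     ]
t 20.55 row [ 0.032 -0.734  0.793] [ 0.002  0.    -0.001] open 0.0931916520677333 f [-0.  -0.4 -0.4]
```

arm_command(increments=[[0.028, -0.731, 0, 0, 0, 0], [0.028, -0.731, 0, 0, 0, 0], [0.028, -0.731, 0.05, 0, 0, 0], [0.028, -0.731, 0.3, 0, 0, 0], [0.028, -0.731, 0.5, 0, 0, 0]])

```text
t: 21.18
tool_pos: [0.3919, -0.335, 0.2811]
orientation: [-2.721, -1.567, 0.0]
force: [-0.3, 0.7, -0.1]
opening: 0.0929
gripper_force: 0.0
```

```bash
python3 -c "
from h import *
go(.394,-.337,.061)"
```

```text
t 21.18 row [-0.004  0.014  0.266] [-0.    -0.    -0.001] open 0.09285422953689236 f [-0.3  0.7 -0.1]
```

arm_command(increments=[[-0.004, 0.01, 0.15, 0, 0, 0], [-0.004, 0.01, 0.26, 0, 0, 0], [-0.004, 0.01, 0.275, 0, 0, 0], [-0.004, 0.01, 0.275, 0, 0, 0], [-0.004, 0.01, 0.275, 0, 0, 0]])

```text
t: 21.8
tool_pos: [0.3945, -0.3379, 0.2296]
orientation: [2.721, 1.567, 0.001]
force: [-0.5, 0.3, 0.3]
opening: 0.0926
gripper_force: 0.0
```

arm_command(increments=[[0, 0, 0, 0, 0, 0], [0, 0, 0, 0, 0, 0], [0, 0, 0, 0, 0, 0], [0, 0, 0, 0, 0, 0], [0, 0, 0, 0, 0, 0]], fingers=1)

```text
t: 22.42
tool_pos: [0.3941, -0.3374, 0.2284]
orientation: [-2.722, -1.568, 0.0]
force: [-0.8, 0.7, 1.5]
opening: 0.0616
gripper_force: 10.0
```

arm_command(increments=[[0, 0, 0, 0, 0, 0], [0, 0, -0.1, 0, 0, 0], [0, 0, -0.35, 0, 0, 0], [0, 0, -0.65, 0, 0, 0], [0, 0, -0.65, 0, 0, 0]])

```text
t: 23.05
tool_pos: [0.3954, -0.3387, 0.3645]
orientation: [2.713, 1.563, 0.004]
force: [0.1, -0.5, -0.2]
opening: 0.0613
gripper_force: 10.0
```

```bash
python3 -c "
from h import *
go(.516,-.4135,.19)"
```

```text
t 23.05 row [-0.021  0.709  0.045] [ 0.003  0.001 -0.001] open 0.06131418400458857 f [ 0.1 -0.5 -0.2]
```

arm_command(increments=[[-0.01, 0.3, 0, 0, 0, 0], [-0.02, 0.55, 0, 0, 0, 0], [-0.021, 0.709, 0, 0, 0, 0], [-0.021, 0.709, 0.05, 0, 0, 0], [-0.021, 0.709, 0.05, 0, 0, 0]])

```text
t: 23.68
tool_pos: [0.5139, -0.4115, 0.3454]
orientation: [-2.718, -1.566, 0.002]
force: [-0.8, 0.7, -1.0]
opening: 0.0617
gripper_force: 10.0
```

```bash
python3 -c "
from h import *
snap('side','s8.png'); crop('s8.png',220,120,320,260,4,'s8c.png')
go(.516,-.4135,.1095)"
```

```text
t 23.73 row [-0.003  0.015  0.35 ] [-0.001 -0.    -0.001] open 0.06165037868728194 f [-0.6 -0.1 -0.3]
```

View pics/s8c.png

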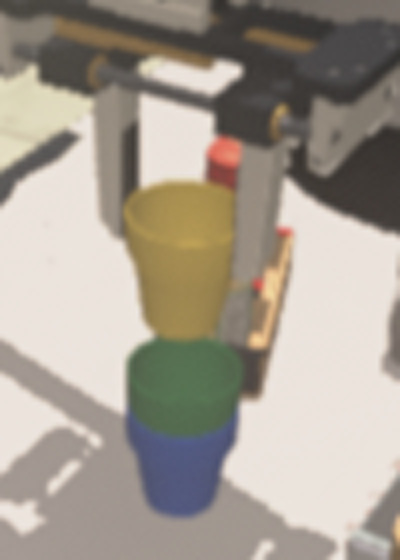

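Yellow hangs directly over green; the remaining 2 mm offset will be corrected on the way down.

arm_command(increments=[[-0.003, 0.012, 0.07, 0, 0, 0], [-0.003, 0.012, 0.14, 0, 0, 0], [-0.003, 0.012, 0.2, 0, 0, 0], [-0.003, 0.012, 0.25, 0, 0, 0], [-0.003, 0.012, 0.28, 0, 0, 0]])

```text
t: 24.35
tool_pos: [0.5163, -0.4138, 0.2913]
orientation: [-2.721, -1.568, 0.0]
force: [0.2, -0.7, -0.6]
opening: 0.0619
gripper_force: 10.0
```

arm_command(increments=[[0, 0, 0.015, 0, 0, 0], [0, 0, 0.03, 0, 0, 0], [0, 0, 0.04, 0, 0, 0], [0, 0, 0.045, 0, 0, 0], [0, 0, 0.045, 0, 0, 0]])

```text
t: 24.98
tool_pos: [0.5165, -0.414, 0.2834]
orientation: [2.722, 1.568, 0.0]
force: [0.6, -0.8, -0.6]
opening: 0.0616
gripper_force: 10.0
```

```bash
python3 -c "
from h import *
go(.516,-.4135,.1095)"
```

```text
t 24.98 row [ 0.001 -0.003  0.035] [ 0.     0.    -0.001] open 0.06164056731445843 f [ 0.6 -0.8 -0.6]
```

arm_command(increments=[[0, 0, 0.01, 0, 0, 0], [0, 0, 0.02, 0, 0, 0], [0, 0, 0.03, 0, 0, 0], [0, 0, 0.034, 0, 0, 0], [0, 0, 0.034, 0, 0, 0]])

```text
t: 25.6
tool_pos: [0.5167, -0.4142, 0.2776]
orientation: [2.721, 1.568, 0.001]
force: [-1.9, 1.4, 5.5]
opening: 0.0618
gripper_force: 10.0
```

```bash
python3 -c "
from h import *
go(.516,-.4135,.1095)"
```

```text
t 25.6 row [ 0.001 -0.005  0.005] [ 0.     0.    -0.001] open 0.06176705998657049 f [-1.9  1.4  5.5]
```

Contact comes at the expected seated height, so I release and retreat.

arm_command(increments=[[0, 0, 0, 0, 0, 0], [0, 0, 0, 0, 0, 0], [0, 0, 0, 0, 0, 0], [0, 0, 0, 0, 0, 0], [0, 0, 0, 0, 0, 0]], fingers=-1)

```text
t: 26.22
tool_pos: [0.5165, -0.4139, 0.2765]
orientation: [-2.722, -1.568, 0.0]
force: [0.8, 0.4, -0.2]
opening: 0.0928
gripper_force: 0.0
```

arm_command(increments=[[0, 0, -0.05, 0, 0, 0], [0, 0, -0.2, 0, 0, 0], [0, 0, -0.45, 0, 0, 0], [0, 0, -0.7, 0, 0, 0], [0, 0, -0.7, 0, 0, 0]])

```text
t: 26.85
tool_pos: [0.5172, -0.4147, 0.4242]
orientation: [2.713, 1.563, 0.005]
force: [-0.5, 0.3, -0.4]
opening: 0.0926
gripper_force: 0.0
```

arm_command(increments=[[-0.5, -0.8, 0, 0, 0, 0], [-0.5, -0.8, 0, 0, 0, 0], [-0.5, -0.8, 0, 0, 0, 0], [-0.5, -0.8, 0, 0, 0, 0], [-0.5, -0.8, 0, 0, 0, 0]])

```text
t: 27.48
tool_pos: [0.3279, -0.4202, 0.4168]
orientation: [2.722, 1.567, 0.001]
force: [0.7, 0.8, -0.1]
opening: 0.0932
gripper_force: 0.0
```

```bash
python3 -c "
from h import *
snap('side','s9.png'); snap('top','t9.png')
a=cv2.imread('pics/s9.png')[120:270,150:330]; b=cv2.imread('pics/t9.png')[120:270,170:350]
cv2.imwrite('pics/b9.png',cv2.resize(np.hstack([a,b]),None,fx=2.2,fy=2.2,interpolation=cv2.INTER_CUBIC))
go(.5,-.4,.2)"
```

```text
t 27.57 row [0.516 0.69  0.249] [ 0. -0. -0.] open 0.0929126007171491 f [-0.1  0.4  0.9]
```

View pics/b9.png

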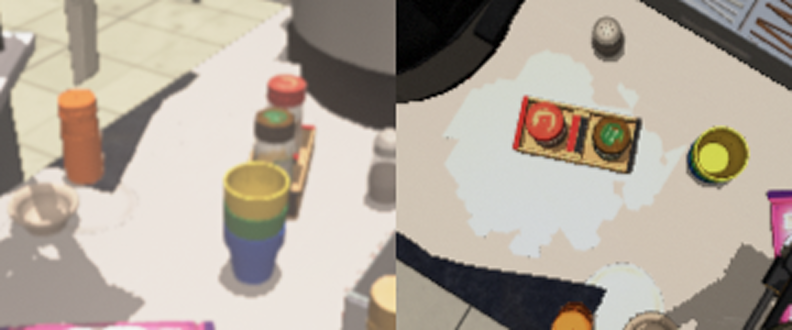

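The cups are stacked level, with even green and yellow bands. The red jar stands in the red bay and the dark jar in the black bay, both upright, and the bystanders are where they were.

```bash
python3 -c "
from plant import *
print(close_job())"
```

```text
the job is handed in; nothing more can be done
None
```

The job is handed in after about 28 s of robot time: both jars stand upright in their own bays, green is seated in blue and yellow in green, and the arm is clear; no verdict came back.

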